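Unlock the ball hitch and hold its tongue raised

TASK

Uncouple the ball hitch on the bench: lift the steel locking rod out of the saddles on the tongue and push it down past the sprung jaw into the fork clip until it sits fully home in the fork with the jaw closed over it, and let go of it. Then pull the latch out sideways against its spring by its upright handle and, keeping it pulled, swing the tongue up off the ball until the whole coupler, latch tooth included, is a good centimetre clear above the top of the ball. Finish while still holding the tongue still and raised, with the rod left in its clip; leave the other things on the bench where they are.

Things in the scene. Friction and masses are not known exactly. Their poses are not given: they have to be found in the camera images.
- hitch: Ball hitch fixture, fixed to the bench; its place and yaw vary. Origin on the bench under the ball's centre; x runs level from the tongue's pivot towards the ball, y left, z up. Grey base plate 360 x 120 x 10 mm from x = -295 to +65 mm. Two cheeks at the pivot reach z = 95 mm.
- ball (a point): Centre of the hitch's steel ball, 50 mm diameter, 60 mm above the bench (ball top at 85 mm), with a collar and neck below it. The tongue's coupler box sits over it.
- pivot (a point): Middle of the tongue's pivot pin, at hitch x = -240, y = 0, z = 70 mm. The pin lies along the hitch's y.
- tongue: Tongue, 0.6 kg give or take 30 %. Origin on the pivot; x along it to the coupler, level at the start. It swings up about the pivot, 0 to 0.75 rad, and falls back if let go. Square tube 40 x 40 mm (top at z = 20 mm), then a coupler box over the ball (x = 195 to 275, y = -33 to 33, z = -19 to 23 mm). Raised by 0.33 rad, coupler and latch tooth are about 18 mm clear above the ball.
- saddle_mid (a point): Middle of the rod's place on the tongue, at tongue x = 100, y = 0, z = 45 mm (on the rod's axis, 115 mm above the bench, 25 mm above the tube). Two saddles, 10 mm long, stand 55 mm behind and 50 mm ahead of it: slots 17 mm wide, open to the top, between posts that reach 5 mm above the rod's axis.
- latch (a joint): Slide of the sprung latch, m: 0 shut, 0.020 fully pulled, towards the hitch's -y. Spring 5 N at 0 to 9 N at 0.020. Below about 0.010 its tooth under the ball's collar keeps the tongue down; from 0.016 it clears the ball. Keep it pulled for the first 0.30 rad of the lift. A rod in the saddles blocks it (a lug of the latch, 72 mm ahead of the saddles' middle, runs against the rod's +y side).
- latch_grip (a point): Point to grip on the latch's upright handle, a steel tab 14 mm thick (hitch y) and 26 mm long (x) on the flat latch plate over the coupler. The point is in the tab's middle, 30 mm above the latch plate, 25 mm below the tab's top; at tongue x = 235, y = 0, z = 60 mm while shut. It moves with latch and tongue; lifting the tab lifts the tongue.
- rod: Loose round steel locking rod, 14 mm diameter, 170 mm long, 0.18 kg. Origin at its middle, x along its axis (ends alike). At the start it lies in the saddles along the tongue, within 3 mm of point saddle_mid.
- clip: Fork clip, fixed to the bench; its place and yaw vary. Origin on the bench under its middle, z up. Base plate 130 (x) x 100 x 10 mm. Two forks 10 mm thick at x = -38 and +38 mm, 66 mm free between them for the fingers, each with a slot 17 mm wide, open to the top. Posts on the +y side flare out up to z = 90 mm; on the -y side they reach 58 mm, and the jaw's arms 101 mm.
- seat (a point): Where the middle of a rod fully home in the clip lies: at clip x = 0, y = 0, z = 55 mm, on the rod's axis. The rod lies along the clip's x (either way round).
- jaw (a joint): Sprung jaw of the clip, rad: 0 closed, up to 0.5 pushed outwards (clip's -y). Hinged at clip y = -16, z = 20 mm, with an arm just outside each fork (x = -49 and 49 mm) whose sloping nose reaches over the slot, tip at about z = 65 mm. A rod pushed straight down on the noses (5 to 15 N) swings them about 0.2 rad aside; they snap back over it when it is home.
- flange: Bystander: loose steel pipe flange, 60 mm diameter, 28 mm tall; origin under its middle.
- spray_can: Bystander: loose aluminium can, 54 mm diameter, 140 mm tall, standing; origin under its middle.
- wrench: Bystander: loose steel wrench, 180 mm long, lying; origin on its underside.
- hammer: Bystander: loose hammer, 260 mm long, lying; origin on its underside.
- pipe_tee: Bystander: loose brass pipe tee, 90 mm long, lying; origin on its underside.
- tin: Bystander: loose open steel tin, 72 mm diameter, 85 mm tall; origin under its middle.
- wire_brush: Bystander: loose brush, 200 mm long, lying; origin on its underside.
There are look-alikes about, which are no part of the job. What is shaped like the rod but blue or red is not meant.

How it is judged:
On the way, in this order (a step that is already met when the one before it is completed fails the run):
1. the rod sits home in the fork clip, the jaw closed over it, and the fingers have let go (z of rod in the frame of clip between 0.05 and 0.06 m and y of rod in the frame of clip between -0.005 and 0.005 m and x of rod in the frame of clip between -0.02 and 0.02 m and angle between the x axis of rod and the x axis of clip, either way round below 0.1 rad and value of joint jaw below 0.1 rad and contact force between the fingers and rod below 0.2 N), for 0.2 s.
2. the latch is pulled out with the tongue still down on the ball (value of joint latch above 0.01 m and angle between tongue's own z axis and vertical below 0.05 rad), for 0.1 s.
At the end, for the whole second after the job is handed in: The tongue is held up by the fingers, still, at 0.28 rad or more (coupler and tooth clear above the ball); the rod lies in the fork clip (axis within 5 mm of home height and 5 mm sideways, within 20 mm along, parallel within 0.1 rad) with the jaw closed to within 0.1 rad, not touched by the fingers (all of step 1 and angle between tongue's own z axis and vertical above 0.28 rad and angular speed of tongue below 0.15 rad/s and contact force between the fingers and tongue above 1 N); the arm keeps its last pose, push and grip.
It fails at once if a bystander was moved by more than 30 mm (distance of any of flange, spray_can, wrench, hammer, pipe_tee, tin, wire_brush from where it was at the start of the episode above 0.03 m).
It also fails if it takes over 58 s, if anything falls off the work surface, if the arm or the gripper's body presses on something with over 40 N, if the wrist force passes 120 N, or if a joint passes its speed limit or range.

ROBOT

A 7-joint arm with a two-finger parallel gripper is mounted at the origin on the work surface. World frame = base frame: x ahead of the robot, y to its left, z up, the work surface at z = 0. Lengths are in m, angles in rad, forces in N, time in s.
With the tool pointing down it reaches from about 0.425 to 0.875 m from the base axis. Payload 4.7 kg.
Tool frame: the origin (TCP) lies on the centre line of the jaws, within the pads' length; the fingertips stand 22 mm ahead of it and the grasp point (between the pads) lies 3 mm ahead of it (ctrl.tcp_to_tips is the z of the fingertips in the tool frame, in m); z points along the fingers, y is the direction in which the jaws open and shut (so a half turn about z gives the same grasp; the last joint's range is limited). The gripper opens to 87 mm and grips with 3 to 60 N. Pads are 19 mm wide; open, the fingers measure 117 mm over their backs; the gripper's body (75 mm by 190 mm) begins 51 mm behind the grasp point.
Start: joints at [-1.126, 0.321, -0.07, 1.45, 0.023, 1.371, -0.057], TCP at [0.271, 0.591, 0.218] pointing down, gripper open.
Joint ranges: [-2.86, 2.86], [-0.3, 2.09], [-1.38, 1.24], [0.06, 2.45], [-1.56, 4.7], [0.09, 2.05], [-2.69, 2.69]. Speed limits (rad/s): [2.57, 2.57, 3.14, 3.14, 3.14, 3.14, 3.14].

INTERFACE

Orientations are given as a rotation vector (axis times angle).
In Python, from bench import ctrl, cams gives the robot as it stands.
- The arm moves only by the tool move_arm, never from a script. Its argument "deltas" is a list of rows, each an object with "linear": the shift along the tool's x, y, z as a fraction of full scale, a list of three; "turn": the turn, a rotation vector about the tool's x, y, z as a fraction of full scale, a list of three; "claw": the closure, from 0 (fully open) to 1 (shut). In form: [{"linear": [tx, ty, tz], "turn": [wx, wy, wz], "claw": claw}, ...]. A call has 1 to 20 rows; each row shifts and turns the commanded pose from where the row before left it, along the tool's axes as they then stand; what a row does not reach is not made up. Full scale, the value 1, is 0.03 m for a shift and 4 degrees for a turn. A row lasts 1/12 s, in which the tool goes at most 41.7 mm and 7.16 degrees, less where a joint would pass 70% of its speed; a pose out of reach is approached as far as the arm can. A call with a number of a shift or a turn outside -1 to 1 is refused whole. A call with a gripper value outside its range is refused whole. The fingers move at their own pace and stop on an object; "grip_force" is the grip in N (left out, the last holds). Time passes only in rows, so rows that do not move let the fingers close. It gives the time, the measured TCP pose, the force and the opening at its end, in the units of the state.
- ctrl.get_state(): the state, without advancing time (a new reading comes with each control period).
- cams.get_image(name): name is "side" or "top" or "wrist"; returns a dict with "image" (420x560x3 uint8, red, green, blue), "K" (3x3 intrinsics, pixels), "world_from_camera" (4x4, takes a point from camera to world coordinates); the wrist camera has in their place "tool_from_camera" (4x4, takes a point from camera to tool coordinates, whose origin is the TCP and whose axes are the flange's). Camera axes: x right, y down, z forward; pixel columns grow to the right and rows downward; lengths in m; the calibration is good to about 2 mm. A picture is of the moment at which its call begins: read the wrist's pose just before it. There is no depth.
- ctrl.close_job(): hands the job in, once; it reports no verdict.
The state is a dict: "time": time; "joint_positions": joint angles; "qd": joint speeds; "joint_torque": joint torques, N m; "position": TCP position; "tool_rot": TCP orientation; "ft_force": force on the tool from outside, world axes, zero at the start; "torque": the same for the moment, N m; "grip_width": opening from 0.0 (shut) to 1.0 (fully open).
Only numpy, scipy, OpenCV 4.12 (cv2) and the standard library are available. Lean on these libraries where they do the work, as an engineer would, in place of code of your own. Each camera call takes 0.05 s, during which the arm holds its last target. There are 200 camera calls.

## Working session

There is one attempt and no reset: what is moved stays moved. The work goes in short steps, Python scripts to look and compute and a tool call to move; the robot and the scene stay as the last step left them, time stands still between calls to the robot, and variables do not carry over. Pictures are saved under pics/ and viewed, about 8 in all and at most 12, crops included, and the job is handed in when it is done.

Besides the shell and the picture viewer there is one more tool, called after "Emit:" in YAML: its name, and indented under it one key for each argument. move_arm: Moves the arm, as the interface text tells. Shift numbers are shares of 0.03 m and turn numbers shares of 4 degrees, none past 1 either way. Its arguments: {"type":"object","properties":{"deltas":{"type":"array"},"grip_force":{"type":"number"}},"required":["deltas"]}

```bash
ls; mkdir -p pics
python3 - <<'E'
from bench import ctrl,cams
import cv2,numpy as np
np.set_printoptions(precision=4,suppress=True)
print(ctrl.get_state(), ctrl.tcp_to_tips)
for n in ["top","side"]:
    d=cams.get_image(n); cv2.imwrite(f"pics/{n}0.png",cv2.cvtColor(d["image"],cv2.COLOR_RGB2BGR)); print(n,d["K"],d["world_from_camera"])
E
```

```text
pics
{'time': 0.0, 'joint_positions': array([-1.1259,  0.3218, -0.0701,  1.4517,  0.0226,  1.3708, -0.0569]), 'qd': array([-0.0006,  0.0018,  0.0012,  0.0005, -0.0001, -0.0008,  0.0006]), 'joint_torque': array([ -0.0001, -49.1281,  -0.404 , -31.2529,  -0.0639,   0.0437,
         0.0002]), 'position': array([0.2712, 0.5901, 0.2173]), 'tool_rot': array([-0.6713, -3.0687,  0.003 ]), 'ft_force': array([-0.1041, -0.065 , -0.5418]), 'torque': array([ 0.0044,  0.0241, -0.0388]), 'grip_width': 1.003742162166247} 0.022
top [[526.1029   0.     275.0607]
 [  0.     526.1029 207.5276]
 [  0.       0.       1.    ]] [[-0.0175 -0.9814  0.1911  0.2235]
 [-0.9997  0.0203  0.0127  0.0899]
 [-0.0163 -0.1908 -0.9815  1.6497]
 [ 0.      0.      0.      1.    ]]
side [[463.1755   0.     284.2802]
 [  0.     463.1755 212.7441]
 [  0.       0.       1.    ]] [[ 0.8173 -0.3085  0.4867 -0.343 ]
 [-0.5761 -0.4264  0.6973 -1.1509]
 [-0.0076 -0.8503 -0.5262  1.0552]
 [ 0.      0.      0.      1.    ]]
```

View pics/top0.png

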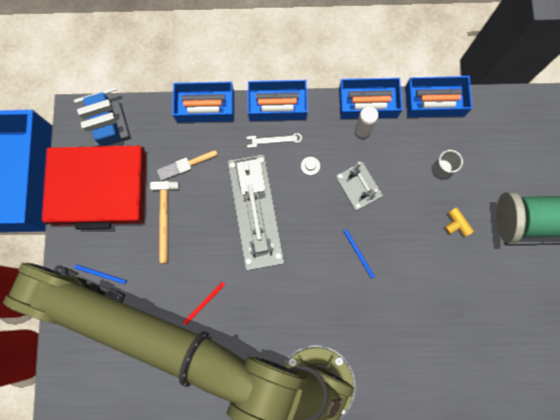

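View pics/side0.png

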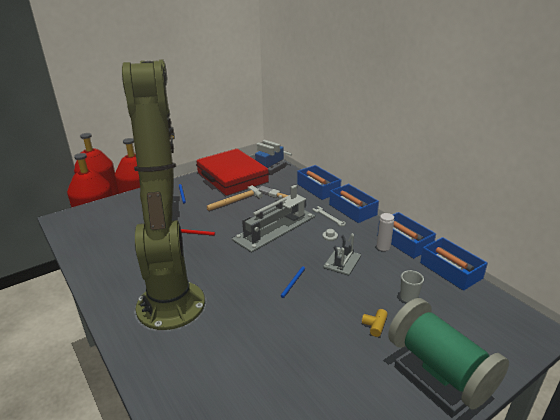

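The top view shows the hitch plate at about (229–283, 154–270) with the pivot at the lower end, and the clip at about (358,186). The side view agrees with this. Next I'll measure both plates.

```bash
cat > h.py <<'E'
import cv2,numpy as np
from bench import ctrl,cams
from scipy.spatial.transform import Rotation as R
np.set_printoptions(precision=4,suppress=True)
def pose():
    s=ctrl.get_state(); T=np.eye(4); T[:3,:3]=R.from_rotvec(s["tool_rot"]).as_matrix(); T[:3,3]=s["position"]; return T,s
def shot(n,f=None):
    T,s=pose(); d=cams.get_image(n); W=d["world_from_camera"] if n!="wrist" else T@d["tool_from_camera"]
    if f: cv2.imwrite(f,cv2.cvtColor(d["image"],cv2.COLOR_RGB2BGR))
    return d["image"],d["K"],W
def cast(px,K,W,z):
    px=np.atleast_2d(px).astype(float)
    d=np.c_[px,np.ones(len(px))]@np.linalg.inv(K).T@W[:3,:3].T
    return W[:3,3]+d*((z-W[2,3])/d[:,2])[:,None]
def proj(P,K,W):
    c=(np.atleast_2d(P)-W[:3,3])@W[:3,:3]; p=c@K.T; return p[:,:2]/p[:,2:]
def frame(x,y,yaw):
    c,s=np.cos(yaw),np.sin(yaw); return np.array([[c,-s,0,x],[s,c,0,y],[0,0,1,0],[0,0,0,1.]])
E
python3 - <<'E'
from h import *
im,K,W=shot("top")
hsv=cv2.cvtColor(im,cv2.COLOR_RGB2HSV)
m=((hsv[...,1]<45)&(hsv[...,2]>115)).astype(np.uint8)*255
m=cv2.morphologyEx(m,cv2.MORPH_CLOSE,np.ones((5,5)))
cs,_=cv2.findContours(m,cv2.RETR_EXTERNAL,cv2.CHAIN_APPROX_NONE)
for c in cs:
    a=cv2.contourArea(c)
    if a<150 or c[:,0,1].min()<140 : continue
    p=c[:,0,:]
    g=cast(p,K,W,0.01)[:,:2]
    r=cv2.minAreaRect(g.astype(np.float32)); print(a,c.mean(0),r, cv2.boxPoints(r).tolist())
o=np.hstack([cv2.resize(im[145:280,220:300],None,fx=4,fy=4,interpolation=3),cv2.resize(im[150:220,325:395],None,fx=6,fy=6,interpolation=3)[:540].copy() if 0 else cv2.copyMakeBorder(cv2.resize(im[150:220,325:395],None,fx=6,fy=6,interpolation=3),0,120,0,0,0)])
cv2.imwrite("pics/crop.png",o[...,::-1])
E
```

```text
13069.0 [[ 94.0016 380.6215]] ((0.06499098241329193, 0.6090772151947021), (0.7122634649276733, 0.2994190752506256), 89.17794036865234) [[-0.08981262147426605, 0.2551300525665283], [0.20957563817501068, 0.25083422660827637], [0.21979458630084991, 0.963024377822876], [-0.07959367334842682, 0.9673202037811279]]
```

View pics/crop.png

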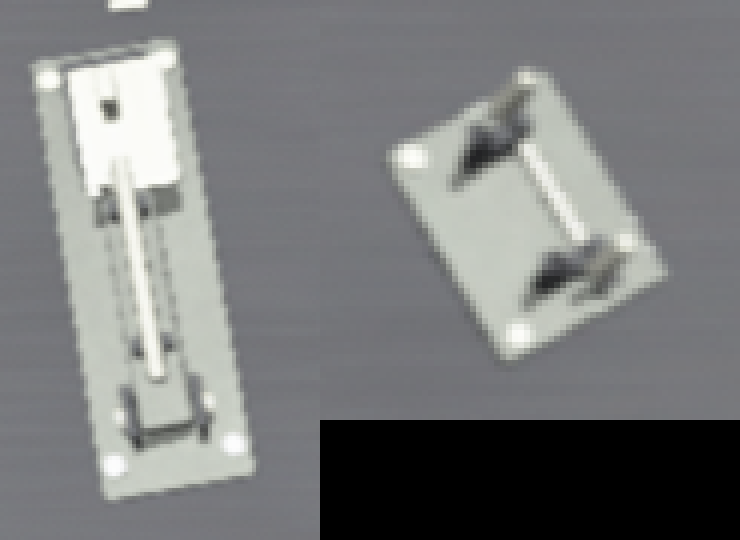

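The crop shows the hitch plate corners at (33,66), (176,40), (255,468) and (108,498). The clip corners are at (388,155), (528,68), (667,270) and (508,358), with the jaw's cross bar on the clip's upper-right side.

Run:
```python
from h import *
im,K,W=shot("top")
hsv=cv2.cvtColor(im,cv2.COLOR_RGB2HSV)
for nm,(x0,y0,x1,y1) in dict(hitch=(222,150,292,276),clip=(328,155,392,216)).items():
    g=cv2.cvtColor(im,cv2.COLOR_RGB2GRAY)[y0:y1,x0:x1]
    t,m=cv2.threshold(g,142,255,0)
    if nm=="hitch": m[:8,:]*=1
    m=cv2.morphologyEx(m,cv2.MORPH_CLOSE,np.ones((5,5)))
    c=max(cv2.findContours(m,0,1)[0],key=cv2.contourArea)[:,0,:]+[x0,y0]
    G=cast(c,K,W,0.01)[:,:2]; r=cv2.minAreaRect((G*1000).astype(np.float32)); print(nm,t,r,cv2.boxPoints(r)/1000)
hc=np.array([[33,66],[176,40],[255,468],[108,498]])/4+[220,145]-.5
cc=(np.array([[388,155],[528,68],[667,270],[508,358]])-[320,0])/6+[325,150]-.5
for c in(hc,cc):
    P=cast(c,K,W,.01)[:,:2]; print(P, np.linalg.norm(P-np.roll(P,-1,0),axis=1),P.mean(0))
# rod ends at z=.115; 
re=np.array([[121,160],[156,377]])/4+[220,145]-.5
P=cast(re,K,W,.115);print("rod",P,np.linalg.norm(P[0]-P[1]),P.mean(0))
```

```text
hitch 142.0 ((534.26806640625, 175.86264038085938), (359.0426025390625, 121.52207946777344), 9.26513671875) [[0.3473 0.2069]
 [0.3669 0.087 ]
 [0.7212 0.1448]
 [0.7017 0.2647]]
clip 142.0 ((611.7657470703125, -155.9166717529297), (135.4628143310547, 100.37911987304688), 27.866727828979492) [[ 0.5284 -0.1432]
 [ 0.5753 -0.2319]
 [ 0.6951 -0.1686]
 [ 0.6482 -0.0799]]
[[0.6992 0.2615]
 [0.7185 0.1455]
 [0.3711 0.0886]
 [0.35   0.2033]] [0.1176 0.352  0.1166 0.3541] [0.5347 0.1747]
[[ 0.6439 -0.0856]
 [ 0.6904 -0.1626]
 [ 0.5779 -0.2307]
 [ 0.5321 -0.1444]] [0.0899 0.1315 0.0976 0.1263] [ 0.6111 -0.1558]
rod [[0.5942 0.1845 0.115 ]
 [0.4298 0.1601 0.115 ]] 0.16621913653536974 [0.512  0.1723 0.115 ]
```

```bash
cat > d.py <<'E'
import sys
from h import *
# target x y z yaw(tool x, deg) [pitch about tool y, deg]: units to shift (current axes), then turn (tool axes)
def delta(x,y,z,yaw,pitch=0):
    T,s=pose(); Rt=R.from_euler("z",yaw,degrees=True)*R.from_euler("x",180,degrees=True)*R.from_euler("y",pitch,degrees=True)
    l=T[:3,:3].T@(np.array([x,y,z])-T[:3,3])/.03
    w=(R.from_matrix(T[:3,:3]).inv()*Rt).as_rotvec(degrees=True)/4
    print("t",round(s["time"],2),"pos",T[:3,3],"tool x",T[:3,0],"z",T[:3,2],"F",s["ft_force"],"g",round(s["grip_width"],3)); print("shift",l,"turn",w)
if __name__=="__main__": delta(*map(float,sys.argv[1:]))
E
python3 d.py 0.511 0.172 0.25 9.3
python3 -c "
from h import *
im,K,W=shot('top')
print(cast([[370,113]],K,W,.14), cast([[311,166]],K,W,.028),cast([[450,160]],K,W,.085))"
```

```text
t 0.2 pos [0.2713 0.5903 0.2177] tool x [-0.9087  0.4175 -0.0001] z [-0.0004 -0.0011 -1.    ] F [-0.2378  0.5178  0.0282] g 1.002
shift [-13.0814  -9.3343  -1.0652] turn [-0.0053  0.0228 36.505 ]
[[ 0.8023 -0.1823  0.14  ]] [[ 0.6716 -0.006   0.028 ]] [[ 0.6655 -0.429   0.085 ]]
```

Emit:
move_arm:
  deltas:
    - {"linear": [-0.5,-0.3,-0.6],"turn": [0,0,0],"claw": 0.3}
    - {"linear": [-0.95,-0.7,-0.4],"turn": [0,0,0],"claw": 0.3}
    - {"linear": [-0.95,-0.7,0],"turn": [0,0,0],"claw": 0.3}
    - {"linear": [-0.95,-0.7,0],"turn": [0,0,0],"claw": 0.3}
    - {"linear": [-0.95,-0.7,0],"turn": [0,0,0],"claw": 0.3}
    - {"linear": [-0.95,-0.7,0],"turn": [0,0,0],"claw": 0.3}
    - {"linear": [-0.95,-0.7,0],"turn": [0,0,0],"claw": 0.3}
    - {"linear": [-0.95,-0.7,0],"turn": [0,0,0],"claw": 0.3}
    - {"linear": [-0.95,-0.7,0],"turn": [0,0,0],"claw": 0.3}
    - {"linear": [-0.95,-0.7,0],"turn": [0,0,0],"claw": 0.3}
    - {"linear": [-0.95,-0.7,0],"turn": [0,0,0],"claw": 0.3}
    - {"linear": [-0.95,-0.7,0],"turn": [0,0,0],"claw": 0.3}
    - {"linear": [-0.95,-0.7,0],"turn": [0,0,0],"claw": 0.3}
    - {"linear": [-0.95,-0.6,0],"turn": [0,0,0],"claw": 0.3}
    - {"linear": [-0.2,-0.1,0],"turn": [0,0,1],"claw": 0.3}
    - {"linear": [0,0,0],"turn": [0,0,1],"claw": 0.3}
    - {"linear": [0,0,0],"turn": [0,0,1],"claw": 0.3}
    - {"linear": [0,0,0],"turn": [0,0,1],"claw": 0.3}
    - {"linear": [0,0,0],"turn": [0,0,1],"claw": 0.3}
    - {"linear": [0,0,0],"turn": [0,0,1],"claw": 0.3}

```text
time: 1.92
position: [0.5094, 0.1708, 0.2483]
tool_rot: [-1.3, -2.86, 0.0]
ft_force: [0.1, -0.7, 0.0]
grip_width: 0.696
```

Emit:
move_arm:
  deltas:
    - {"linear": [0,0,0],"turn": [0,0,1],"claw": 0.3}
    - {"linear": [0,0,0],"turn": [0,0,1],"claw": 0.3}
    - {"linear": [0,0,0],"turn": [0,0,1],"claw": 0.3}
    - {"linear": [0,0,0],"turn": [0,0,1],"claw": 0.3}
    - {"linear": [0,0,0],"turn": [0,0,1],"claw": 0.3}
    - {"linear": [0,0,0],"turn": [0,0,1],"claw": 0.3}
    - {"linear": [0,0,0],"turn": [0,0,1],"claw": 0.3}
    - {"linear": [0,0,0],"turn": [0,0,1],"claw": 0.3}
    - {"linear": [0,0,0],"turn": [0,0,1],"claw": 0.3}
    - {"linear": [0,0,0],"turn": [0,0,1],"claw": 0.3}
    - {"linear": [0,0,0],"turn": [0,0,1],"claw": 0.3}
    - {"linear": [0,0,0],"turn": [0,0,1],"claw": 0.3}
    - {"linear": [0,0,0],"turn": [0,0,1],"claw": 0.3}
    - {"linear": [0,0,0],"turn": [0,0,1],"claw": 0.3}
    - {"linear": [0,0,0],"turn": [0,0,1],"claw": 0.3}
    - {"linear": [0,0,0],"turn": [0,0,1],"claw": 0.3}
    - {"linear": [0,0,0],"turn": [0,0,1],"claw": 0.3}
    - {"linear": [0,0,0],"turn": [0,0,1],"claw": 0.3}
    - {"linear": [0,0,0],"turn": [0,0,1],"claw": 0.3}
    - {"linear": [0,0,0],"turn": [0,0,1],"claw": 0.3}

```text
time: 3.58
position: [0.5093, 0.1708, 0.2483]
tool_rot: [-2.834, -1.355, 0.0]
ft_force: [0.2, -1.0, 0.6]
grip_width: 0.7
```

Emit:
move_arm:
  deltas:
    - {"linear": [0,0,0],"turn": [0,0,1],"claw": 0.3}
    - {"linear": [0,0,0],"turn": [0,0,1],"claw": 0.3}
    - {"linear": [0,0,0],"turn": [0,0,1],"claw": 0.3}
    - {"linear": [0,0,0],"turn": [0,0,1],"claw": 0.3}
    - {"linear": [0,0,0],"turn": [0,0,1],"claw": 0.3}
    - {"linear": [0,0,0],"turn": [0,0,1],"claw": 0.3}
    - {"linear": [0,0,0],"turn": [0,0,1],"claw": 0.3}
    - {"linear": [0,0,0],"turn": [0,0,1],"claw": 0.3}
    - {"linear": [0,0,0],"turn": [0,0,1],"claw": 0.3}
    - {"linear": [0,0,0],"turn": [0,0,1],"claw": 0.3}
    - {"linear": [0,0,0],"turn": [0,0,0.5],"claw": 0.3}
    - {"linear": [0,0,0],"turn": [0,0,0],"claw": 0.3}

```text
time: 4.58
position: [0.5093, 0.1708, 0.2483]
tool_rot: [-3.131, -0.254, 0.0]
ft_force: [-0.6, 1.4, -0.5]
grip_width: 0.697
```

```bash
python3 - <<'E'
from h import *
print(pose()[1]["joint_positions"])
im,K,W=shot("wrist","pics/w1.png"); print(W)
E
python3 d.py 0.511 0.172 0.25 9.3
```

```text
[-0.7089  0.0625  0.3533  1.6992 -0.0221  1.3838 -1.7612]
[[ 0.1598 -0.9454 -0.284   0.5881]
 [-0.9871 -0.1529 -0.0465  0.1839]
 [ 0.0005  0.2878 -0.9577  0.4142]
 [ 0.      0.      0.      1.    ]]
t 4.63 pos [0.5093 0.1709 0.2483] tool x [ 0.9867  0.1628 -0.    ] z [-0.      0.0001 -1.    ] F [-0.3254 -0.3337 -0.1773] g 0.695
shift [ 0.0605 -0.0273 -0.0556] turn [-0.0011  0.0003  0.0175]
```

View pics/w1.png

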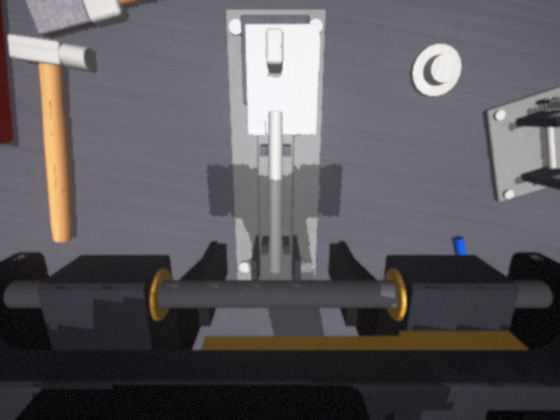

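The wrist view shows the rod from (275,112) to (275,273), the plate's far corners at about (228,10) and (327,10), the latch tab's top at about (275,47), and part of the clip on the right.

```bash
python3 - <<'E'
from h import *
im,K,W=shot("wrist")
P=cast([[275.5,112],[275.5,273]],K,W,.118); print("rod",P,np.linalg.norm(P[0]-P[1]),P.mean(0),np.degrees(np.arctan2(*(P[0]-P[1])[1::-1])))
print("plate",cast([[228,10],[327,10],[230,150]],K,W,.01)); print("tab",cast([[275,66],[275,30]],K,W,.155))
print("clip",cast([[486,110],[500,200]],K,W,.01))
E
python3 d.py 0.510 0.1715 0.123 9.3
```

```text
rod [[0.5948 0.1871 0.118 ]
 [0.4269 0.1599 0.118 ]] 0.17006438166164922 [0.5108 0.1735 0.118 ] 9.184270521833355
plate [[0.7012 0.2617 0.01  ]
 [0.7201 0.1464 0.01  ]
 [0.5396 0.2405 0.01  ]]
tab [[0.6282 0.1926 0.155 ]
 [0.6532 0.1967 0.155 ]]
clip [[ 0.6435 -0.0794  0.01  ]
 [ 0.5321 -0.1421  0.01  ]]
t 4.68 pos [0.5094 0.1709 0.2483] tool x [0.9866 0.1631 0.    ] z [ 0.      0.0001 -1.    ] F [-0.7047 -0.1318  0.9431] g 0.702
shift [ 0.0236 -0.0163  4.1783] turn [-0.0008 -0.0003  0.0217]
```

Emit:
move_arm:
  deltas:
    - {"linear": [0.07,-0.08,0.8],"turn": [0,0,0],"claw": 0.3}
    - {"linear": [0,0,0.9],"turn": [0,0,0],"claw": 0.3}
    - {"linear": [0,0,0.9],"turn": [0,0,0],"claw": 0.3}
    - {"linear": [0,0,0.8],"turn": [0,0,0],"claw": 0.3}
    - {"linear": [0,0,0.5],"turn": [0,0,0],"claw": 0.3}
    - {"linear": [0,0,0.3],"turn": [0,0,0],"claw": 0.3}
    - {"linear": [0,0,0],"turn": [0,0,0],"claw": 1}
    - {"linear": [0,0,0],"turn": [0,0,0],"claw": 1}
    - {"linear": [0,0,0],"turn": [0,0,0],"claw": 1}
    - {"linear": [0,0,0],"turn": [0,0,0],"claw": 1}
    - {"linear": [0,0,0],"turn": [0,0,0],"claw": 1}
  grip_force: 45

```text
time: 5.6
position: [0.5119, 0.1739, 0.1236]
tool_rot: [-3.13, -0.255, -0.003]
ft_force: [-0.6, 0.8, 0.2]
grip_width: 0.405
```

Emit:
move_arm:
  deltas:
    - {"linear": [0,0,0],"turn": [0,0,0],"claw": 1}
    - {"linear": [0,0,0],"turn": [0,0,0],"claw": 1}
    - {"linear": [0,0,0],"turn": [0,0,0],"claw": 1}
    - {"linear": [0,0,0],"turn": [0,0,0],"claw": 1}
    - {"linear": [0,0,0],"turn": [0,0,0],"claw": 1}
    - {"linear": [0,0,0],"turn": [0,0,0],"claw": 1}

```text
time: 6.1
position: [0.5111, 0.1736, 0.1224]
tool_rot: [-3.131, -0.255, -0.0]
ft_force: [-0.5, -0.1, -0.3]
grip_width: 0.02
```

Emit:
move_arm:
  deltas:
    - {"linear": [0,0,0],"turn": [0,0,0],"claw": 1}
    - {"linear": [0,0,-0.2],"turn": [0,0,0],"claw": 1}
    - {"linear": [0,0,-0.4],"turn": [0,0,0],"claw": 1}
    - {"linear": [0,0,-0.7],"turn": [0,0,0],"claw": 1}
    - {"linear": [0,0,-0.9],"turn": [0,0,0],"claw": 1}
    - {"linear": [0,0,-0.9],"turn": [0,0,0],"claw": 1}
    - {"linear": [0,0,-0.9],"turn": [0,0,0],"claw": 1}
    - {"linear": [0,0,0],"turn": [0,0,0],"claw": 1}

```text
time: 6.77
position: [0.5143, 0.1746, 0.2497]
tool_rot: [-3.127, -0.254, -0.016]
ft_force: [1.3, -0.8, 1.1]
grip_width: 0.006
```

```bash
python3 d.py 0.6115 -0.156 0.23 29
```

```text
t 6.77 pos [0.5143 0.1746 0.2497] tool x [0.9868 0.1617 0.0108] z [ 0.0101  0.0052 -0.9999] F [ 1.2954 -0.8036  1.1246] g 0.006
shift [ 1.408  11.4016  0.6341] turn [-0.0223 -0.1619 -4.9235]
```

The gripper closed on nothing (width about 0), so I'll look.

Run:
```python
from h import *
im,K,W=shot("wrist","pics/w2.png")
a,K2,W2=shot("side"); b=cv2.resize(a[170:270,220:360],None,fx=4,fy=4,interpolation=3)
cv2.imwrite("pics/w2.png",np.hstack([cv2.resize(im,(400,300)),cv2.resize(b,(400,286))[:300] if 0 else cv2.copyMakeBorder(cv2.resize(b,(400,286)),0,14,0,0,0)])[...,::-1])
```

```text
(no output)
```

View pics/w2.png

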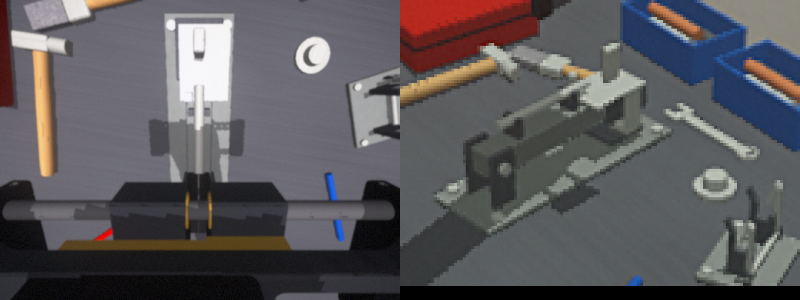

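The rod is still in its saddles at (199,90)–(199,175), and the fingers are shut at (199,210). I'll project the tool points to see where the tips really are.

Run:
```python
from h import *
T,s=pose(); im,K,W=shot("wrist")
d=cams.get_image("wrist"); print(d["tool_from_camera"])
for z in(-.05,0,.003,.022): print(z,proj(T[:3,3]+T[:3,2]*z,K,W))
o=cv2.resize(im[230:420,180:380],None,fx=3.5,fy=3,interpolation=3)
cv2.imwrite("pics/w3.png",o[...,::-1])
```

```text
[[-0.0012 -0.9577 -0.2877  0.0798]
 [ 1.     -0.0014  0.0002 -0.0002]
 [-0.0006 -0.2877  0.9577 -0.1659]
 [ 0.      0.      0.      1.    ]]
-0.05 [[278.1874 304.9965]]
0 [[277.9753 256.2303]]
0.003 [[277.966  254.1085]]
0.022 [[277.9137 242.0654]]
```

View pics/w3.png

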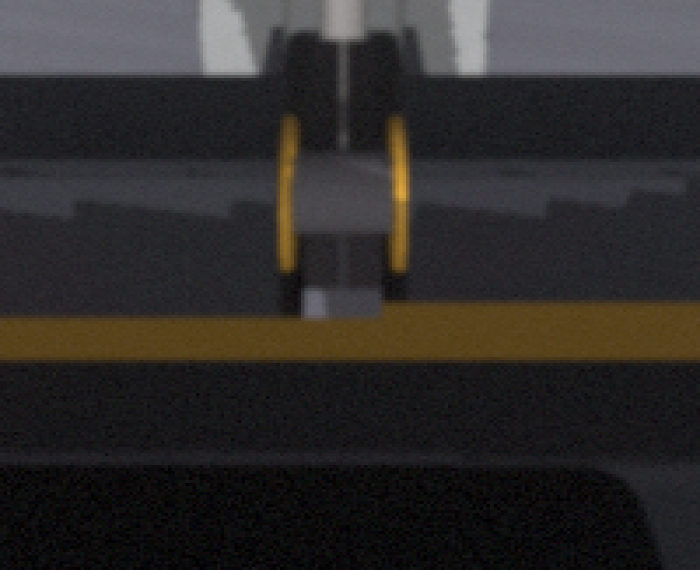

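The tips project where expected (row about 241), so the tool geometry holds. Next I'll check the rod's height against the side view.

Run:
```python
from h import *
im,K,W=shot("side")
mid=np.array([.5108,.1735,0]);u=np.array([np.cos(.162),np.sin(.162),0])
o=cv2.resize(im[185:260,225:325],None,fx=8,fy=8,interpolation=3)
for z,c in((.09,(255,0,0)),(.115,(0,255,0)),(.122,(255,255,0))):
    p=proj([mid-u*.085+[0,0,z],mid+u*.085+[0,0,z]],K,W); print(z,p)
    q=((p+.5-[225,185])*8).astype(int)
    for a in q: cv2.circle(o,tuple(int(v) for v in a),3,c,-1)
# tab top, pivot
for P in((.6405,.194,.155),):
    p=proj(P,K,W)[0]; cv2.circle(o,tuple(int(v) for v in (p+.5-[225,185])*8),3,(255,0,255),-1)
cv2.imwrite("pics/s3.png",o[...,::-1])
t,K2,W2=shot("top"); print("top-pred",proj([mid-u*.085+[0,0,.115],mid+u*.085+[0,0,.115]],K2,W2))
```

```text
0.09 [[253.7123 219.0103]
 [284.9551 203.1893]]
0.115 [[253.4377 213.5355]
 [284.9133 197.8968]]
0.122 [[253.36   211.988 ]
 [284.9015 196.4016]]
top-pred [[258.613  239.7181]
 [248.8365 184.363 ]]
```

View pics/s3.png

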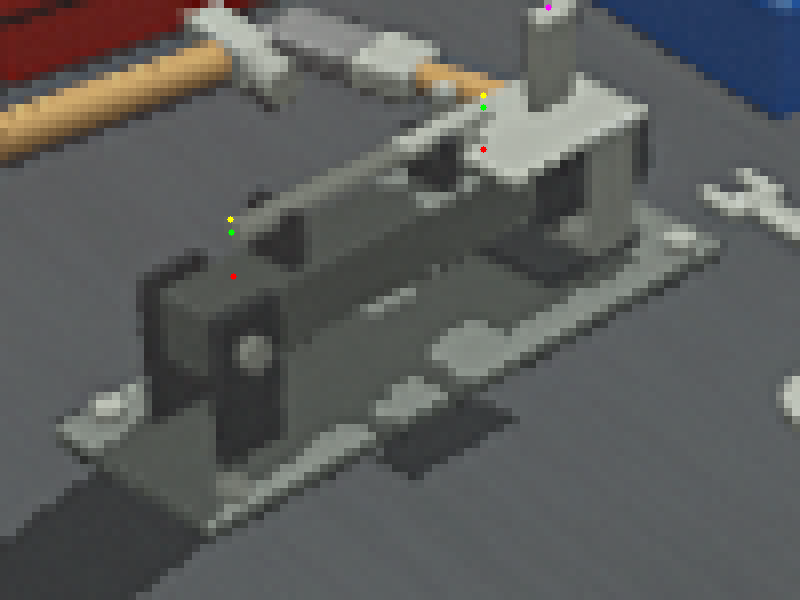

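```bash
python3 - <<'E'
from h import *
im,K,W=shot("wrist"); T,s=pose(); print(K[0,0])
for z in(-.02,-.01,0,.01,.022):
    print(z,[proj(T[:3,3]+T[:3,:3]@np.array([x,.015,z]),K,W)[0] for x in(-.0095,0.0095)], proj(T[:3,3]+T[:3,:3]@np.array([0,-.015,z]),K,W)[0])
E
python3 d.py 0.5108 0.1735 0.116 9.2
```

```text
297.5728352545308
-0.02 [array([305.0012, 287.4856]), array([305.8938, 256.3067])] [250.562  272.2364]
-0.01 [array([303.4902, 278.3085]), array([304.2836, 248.5951])] [252.0538 263.7612]
0 [array([302.136 , 270.0838]), array([302.8456, 241.7082])] [253.3884 256.1789]
0.01 [array([300.9154, 262.6706]), array([301.5536, 235.5205])] [254.5895 249.3553]
0.022 [array([299.6007, 254.6862]), array([300.1664, 228.8769])] [255.8811 242.0173]
t 7.12 pos [0.5105 0.1734 0.2413] tool x [ 0.9868  0.162  -0.0019] z [-0.0018 -0.0009 -1.    ] F [-0.8588  0.3419 -0.3734] g 0.006
shift [ 0.0194 -0.0045  4.1766] turn [0.0087 0.0276 0.0302]
```

Emit:
move_arm:
  deltas:
    - {"linear": [0,0,0.5],"turn": [0,0,0],"claw": 0.4}
    - {"linear": [0,0,0.8],"turn": [0,0,0],"claw": 0.4}
    - {"linear": [0,0,0.4],"turn": [0,0,0],"claw": 0.4}
    - {"linear": [0,0,0],"turn": [0,0,0],"claw": 0.4}
    - {"linear": [0,0,0],"turn": [0,0,0],"claw": 0.4}
    - {"linear": [0,0,0],"turn": [0,0,0],"claw": 0.4}
    - {"linear": [0,0,0.5],"turn": [0,0,0],"claw": 0.4}
    - {"linear": [0,0,0.8],"turn": [0,0,0],"claw": 0.4}
    - {"linear": [0,0,0.7],"turn": [0,0,0],"claw": 0.4}
    - {"linear": [0,0,0.45],"turn": [0,0,0],"claw": 0.4}
    - {"linear": [0,0,0],"turn": [0,0,0],"claw": 0.4}
    - {"linear": [0,0,0],"turn": [0,0,0],"claw": 0.4}
    - {"linear": [0,0,0],"turn": [0,0,0],"claw": 0.4}

```text
time: 8.2
position: [0.5124, 0.1741, 0.1197]
tool_rot: [-3.13, -0.255, -0.004]
ft_force: [0.5, 0.3, 0.1]
grip_width: 0.598
```

```bash
python3 d.py 0.5108 0.1735 0.116 9.2
python3 - <<'E'
from h import *
im,K,W=shot("side"); T,s=pose()
o=cv2.resize(im[130:260,225:325],None,fx=4.4,fy=4.4,interpolation=3)
for z,c in((0,(255,0,0)),(.022,(255,255,0))):
    for y in (-.026,.026):
        p=proj(T[:3,3]+T[:3,:3]@np.array([0,y,z]),K,W)[0]; cv2.circle(o,tuple(int(v) for v in (p+.5-[225,130])*4.4),2,c,-1)
w,_,_=shot("wrist")
w=w[150:360,200:360]
w=cv2.resize(w,None,fx=2.2,fy=2.72); h=min(o.shape[0],w.shape[0])
cv2.imwrite("pics/s4.png",np.hstack([o[:h],w[:h]])[...,::-1])
E
```

```text
t 8.2 pos [0.5124 0.1741 0.1197] tool x [0.9868 0.1619 0.0028] z [ 0.0027  0.0013 -1.    ] F [0.4687 0.3415 0.1428] g 0.598
shift [-0.0559  0.01    0.1226] turn [-0.0119 -0.0408  0.0288]
```

View pics/s4.png

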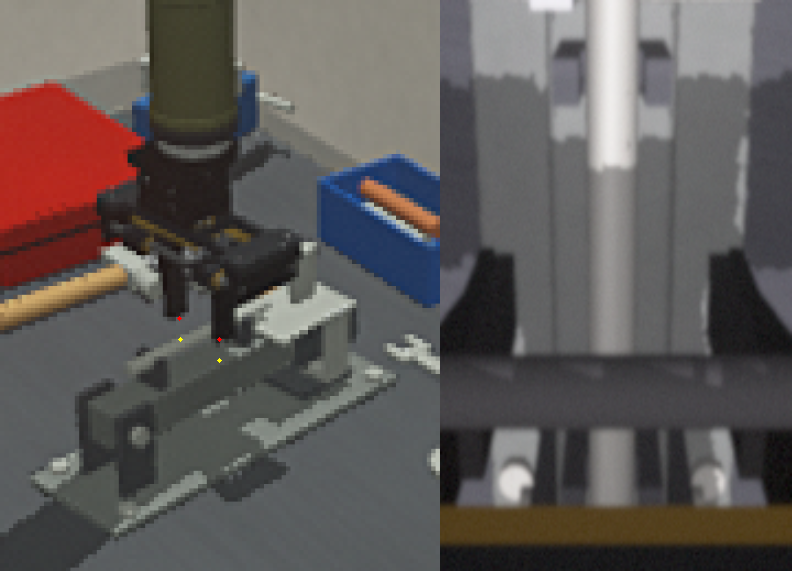

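The side view shows the fingertips ending at the TCP mark (red dots at (180,318) and (220,340)) and not 22 mm ahead of it. I'll therefore treat the tips as being at tool z≈0 and go about 18 mm deeper.

Emit:
move_arm:
  deltas:
    - {"linear": [-0.05,0,0.3],"turn": [0,0,0],"claw": 0.4}
    - {"linear": [0,0,0.3],"turn": [0,0,0],"claw": 0.6}
    - {"linear": [0,0,0],"turn": [0,0,0],"claw": 1}
    - {"linear": [0,0,0],"turn": [0,0,0],"claw": 1}
    - {"linear": [0,0,0],"turn": [0,0,0],"claw": 1}
    - {"linear": [0,0,0],"turn": [0,0,0],"claw": 1}
    - {"linear": [0,0,0],"turn": [0,0,0],"claw": 1}
    - {"linear": [0,0,0],"turn": [0,0,0],"claw": 1}
    - {"linear": [0,0,0],"turn": [0,0,0],"claw": 1}
    - {"linear": [0,0,0],"turn": [0,0,0],"claw": 1}
  grip_force: 45

```text
time: 9.13
position: [0.5099, 0.1735, 0.1001]
tool_rot: [-3.131, -0.255, -0.001]
ft_force: [0.2, 0.4, 1.5]
grip_width: 0.146
```

Emit:
move_arm:
  deltas:
    - {"linear": [0,0,-0.2],"turn": [0,0,0],"claw": 1}
    - {"linear": [0,0,-0.5],"turn": [0,0,0],"claw": 1}
    - {"linear": [0,0,-0.8],"turn": [0,0,0],"claw": 1}
    - {"linear": [0,0,-0.8],"turn": [0,0,0],"claw": 1}
    - {"linear": [0,0,-0.8],"turn": [0,0,0],"claw": 1}
    - {"linear": [0,0,-0.4],"turn": [0,0,0],"claw": 1}
    - {"linear": [0,0,0],"turn": [0,0,0],"claw": 1}
    - {"linear": [0,0,0],"turn": [0,0,0],"claw": 1}

```text
time: 9.8
position: [0.5096, 0.1734, 0.2047]
tool_rot: [-3.131, -0.255, -0.0]
ft_force: [-1.2, -0.3, -2.8]
grip_width: 0.144
```

```bash
python3 d.py 0.6115 -0.156 0.20 29
```

```text
t 9.8 pos [0.5096 0.1734 0.2047] tool x [0.9868 0.162  0.0003] z [ 0.0002  0.0003 -1.    ] F [-1.2108 -0.2726 -2.8395] g 0.144
shift [ 1.5744 11.3842  0.1535] turn [-0.0025 -0.0042 -4.9195]
```

Emit:
move_arm:
  deltas:
    - {"linear": [0.06,0.4,0],"turn": [0,0,0],"claw": 1}
    - {"linear": [0.12,0.8,0],"turn": [0,0,0],"claw": 1}
    - {"linear": [0.12,0.9,0],"turn": [0,0,0],"claw": 1}
    - {"linear": [0.12,0.9,0],"turn": [0,0,0],"claw": 1}
    - {"linear": [0.12,0.9,0],"turn": [0,0,0],"claw": 1}
    - {"linear": [0.12,0.9,0],"turn": [0,0,0],"claw": 1}
    - {"linear": [0.12,0.9,0],"turn": [0,0,0],"claw": 1}
    - {"linear": [0.12,0.9,0],"turn": [0,0,0],"claw": 1}
    - {"linear": [0.12,0.9,0],"turn": [0,0,0],"claw": 1}
    - {"linear": [0.12,0.9,0],"turn": [0,0,0],"claw": 1}
    - {"linear": [0.12,0.9,0],"turn": [0,0,0],"claw": 1}
    - {"linear": [0.12,0.9,0],"turn": [0,0,0],"claw": 1}
    - {"linear": [0.12,0.8,0],"turn": [0,0,0],"claw": 1}
    - {"linear": [0.06,0.4,0],"turn": [0,0,0],"claw": 1}
    - {"linear": [0,0,0],"turn": [0,0,-0.9],"claw": 1}
    - {"linear": [0,0,0],"turn": [0,0,-1],"claw": 1}
    - {"linear": [0,0,0],"turn": [0,0,-1],"claw": 1}
    - {"linear": [0,0,0],"turn": [0,0,-1],"claw": 1}
    - {"linear": [0,0,0],"turn": [0,0,-1],"claw": 1}
    - {"linear": [0,0,0],"turn": [0,0,0],"claw": 1}

```text
time: 11.47
position: [0.6102, -0.1563, 0.2033]
tool_rot: [-3.04, -0.787, 0.004]
ft_force: [0.9, -0.4, -1.2]
grip_width: 0.146
```

Emit:
move_arm:
  deltas:
    - {"linear": [0,0,0],"turn": [0,0,0],"claw": 1}
    - {"linear": [0,0,0],"turn": [0,0,0],"claw": 1}

```text
time: 11.63
position: [0.6107, -0.1565, 0.2041]
tool_rot: [-3.042, -0.782, 0.002]
ft_force: [0.2, -0.1, -1.3]
grip_width: 0.143
```

```bash
python3 d.py 0.6115 -0.156 0.20 29; python3 -c "
from h import *
np.savez('w5.npz',*shot('wrist','pics/w5.png'))"
```

```text
t 11.63 pos [ 0.6107 -0.1565  0.2041] tool x [ 0.8761  0.4821 -0.001 ] z [-0.0013  0.0002 -1.    ] F [ 0.1749 -0.0643 -1.2645] g 0.143
shift [ 0.0302 -0.0006  0.1364] turn [-0.0121  0.0148 -0.0448]
```

View pics/w5.png

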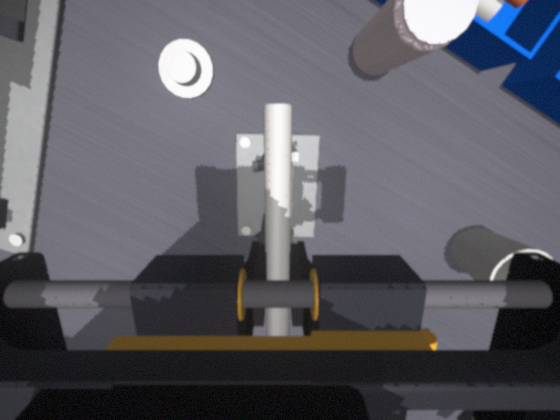

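The wrist view shows the clip plate at columns 237–320 and rows 136–236, under the rod (rod end at (278,104)). I'll refine the edges.

Run:
```python
from h import *
a=np.load("w5.npz"); im,K,W=[a[k] for k in a]
g=cv2.GaussianBlur(cv2.cvtColor(im,cv2.COLOR_RGB2GRAY),(3,3),0).astype(float)
def edge(v): # subpixel strongest gradient
    d=np.abs(np.diff(v)); i=int(d.argmax()); w=d[max(i-1,0):i+2]; return max(i-1,0)+(w*np.arange(len(w))).sum()/w.sum()+.5
L=[(228+edge(g[r,228:246]),r) for r in range(150,232,4)]
Rr=[(311+edge(g[r,311:329]),r) for r in range(142,160,3)]+[(305+edge(g[r,305:329]),r) for r in range(212,232,4)]
Tp=[(c,127+edge(g[127:146,c])) for c in list(range(242,258,3))+list(range(300,316,3))]
B=[(c,228+edge(g[228:246,c])) for c in list(range(240,250,2))+list(range(304,316,3))]
C=[]
for n,P in zip("LRTB",(L,Rr,Tp,B)):
    G=cast(P,K,W,.01)[:,:2].astype(np.float32); vx,vy,x0,y0=cv2.fitLine(G,cv2.DIST_HUBER,0,.001,.001).ravel(); ang=np.degrees(np.arctan2(vy,vx)); 
    n_=np.array([-vy,vx]); C.append((np.array([x0,y0]),np.array([vx,vy]))); print(n,ang,[x0,y0],np.abs((G-[x0,y0])@n_).max())
def inter(a,b): t=np.linalg.solve(np.c_[a[1],-b[1]],b[0]-a[0]); return a[0]+t[0]*a[1]
q=np.array([inter(C[0],C[2]),inter(C[1],C[2]),inter(C[1],C[3]),inter(C[0],C[3])]); print(q,np.linalg.norm(q-np.roll(q,-1,0),axis=1),q.mean(0))
# rod axis, from its edges at rows, at height .2041+.015
p=[]
for r in range(115,185,8):
    v=g[r,255:305]; d=np.diff(v); p.append((255+(edge(v[:25])+25+edge(v[25:]))/2,r))
P=cast(p,K,W,.219); v=cv2.fitLine(P[:,:2].astype(np.float32),cv2.DIST_HUBER,0,.001,.001).ravel(); print("rod",v,np.degrees(np.arctan2(v[1],v[0])), "end",cast([[278,104]],K,W,.219))
```

```text
L 27.884647 [np.float32(0.59505635), np.float32(-0.10734963)] 0.003791025
R 27.589302 [np.float32(0.6431315), np.float32(-0.19311753)] 0.0005656313
T -62.2193 [np.float32(0.66360176), np.float32(-0.12044262)] 0.0007419791
B -62.918976 [np.float32(0.55132717), np.float32(-0.18172593)] 0.00093043037
[[ 0.6433 -0.0818]
 [ 0.6892 -0.169 ]
 [ 0.5753 -0.2286]
 [ 0.5307 -0.1414]] [0.0986 0.1285 0.0979 0.1273] [ 0.6096 -0.1552]
rod [ 0.8762  0.4819  0.6691 -0.1243] 28.811441 end [[ 0.6872 -0.1148  0.219 ]]
```

Emit:
move_arm:
  deltas:
    - {"linear": [0.0,-0.04,0.5],"turn": [0,0,0.27],"claw": 1}
    - {"linear": [0,0,0.8],"turn": [0,0,0],"claw": 1}
    - {"linear": [0,0,0.8],"turn": [0,0,0],"claw": 1}
    - {"linear": [0,0,0.7],"turn": [0,0,0],"claw": 1}
    - {"linear": [0,0,0.4],"turn": [0,0,0],"claw": 1}
    - {"linear": [0,0,0.1],"turn": [0,0,0],"claw": 1}
    - {"linear": [0,0,0],"turn": [0,0,0],"claw": 1}
    - {"linear": [0,0,0],"turn": [0,0,0],"claw": 1}
  grip_force: 55

```text
time: 12.35
position: [0.6115, -0.1558, 0.107]
tool_rot: [3.049, 0.755, 0.003]
ft_force: [-0.0, -0.7, -1.4]
grip_width: 0.143
```

```bash
python3 d.py 0.6095 -0.1555 0.040 27.7
python3 - <<'E'
from h import *
im,K,W=shot("wrist"); T,s=pose()
o=cv2.resize(im[60:330,180:380],None,fx=2,fy=2,interpolation=3)
a,_,_=shot("side"); b=cv2.resize(a[200:290,310:380],None,fx=5,fy=6,interpolation=3)
cv2.imwrite("pics/w6.png",np.hstack([o,b])[...,::-1])
E
```

```text
t 12.35 pos [ 0.6115 -0.1558  0.107 ] tool x [0.8844 0.4667 0.0014] z [ 0.0017 -0.0004 -1.    ] F [-0.0276 -0.7173 -1.4073] g 0.143
shift [-0.056  -0.0415  2.234 ] turn [ 0.0168 -0.0195  0.0305]
```

View pics/w6.png

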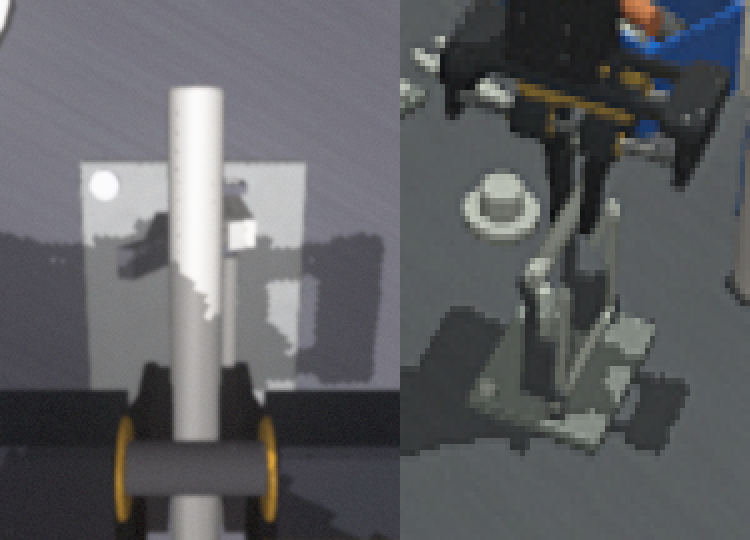

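The rod (column about 196) lines up over the clip's slot, and the jaw is on the right (tool +y). I'll lower it now.

Emit:
move_arm:
  deltas:
    - {"linear": [-0.03,-0.03,0.3],"turn": [0,0,0],"claw": 1}
    - {"linear": [0,0,0.4],"turn": [0,0,0],"claw": 1}
    - {"linear": [0,0,0.3],"turn": [0,0,0],"claw": 1}
    - {"linear": [0,0,0.2],"turn": [0,0,0],"claw": 1}
    - {"linear": [0,0,0.1],"turn": [0,0,0],"claw": 1}
    - {"linear": [0,0,0.1],"turn": [0,0,0],"claw": 1}
    - {"linear": [0,0,0.1],"turn": [0,0,0],"claw": 1}

```text
time: 13.03
position: [0.6095, -0.1542, 0.061]
tool_rot: [-3.048, -0.756, -0.0]
ft_force: [-2.9, 4.0, 5.2]
grip_width: 0.137
```

```bash
python3 d.py 0.6095 -0.1555 0.040 27.7
```

```text
t 13.03 pos [ 0.6095 -0.1542  0.061 ] tool x [0.884  0.4675 0.0004] z [-0.0002  0.0012 -1.    ] F [-2.8891  4.0175  5.1956] g 0.137
shift [-0.0199  0.0379  0.7005] turn [-0.0169 -0.0057  0.0434]
```

Contact with the noses has begun as expected (about 5 N). Next I'll press on in small steps.

Emit:
move_arm:
  deltas:
    - {"linear": [0,0,0.12],"turn": [0,0,0],"claw": 1}
    - {"linear": [0,0,0.12],"turn": [0,0,0],"claw": 1}
    - {"linear": [0,0,0.12],"turn": [0,0,0],"claw": 1}
    - {"linear": [0,0,0.12],"turn": [0,0,0],"claw": 1}
    - {"linear": [0,0,0.1],"turn": [0,0,0],"claw": 1}

```text
time: 13.45
position: [0.6092, -0.1557, 0.0424]
tool_rot: [3.048, 0.756, -0.001]
ft_force: [0.6, -0.3, -0.9]
grip_width: 0.14
```

Emit:
move_arm:
  deltas:
    - {"linear": [0,0,0.1],"turn": [0,0,0],"claw": 1}
    - {"linear": [0,0,0.1],"turn": [0,0,0],"claw": 1}
    - {"linear": [0,0,0],"turn": [0,0,0],"claw": 1}
    - {"linear": [0,0,0],"turn": [0,0,0],"claw": 1}

```text
time: 13.78
position: [0.6096, -0.1566, 0.04]
tool_rot: [3.049, 0.754, 0.001]
ft_force: [-6.3, 2.5, 13.7]
grip_width: 0.144
```

Emit:
move_arm:
  deltas:
    - {"linear": [0,0,-0.05],"turn": [0,0,0],"claw": 0.65}
    - {"linear": [0,0,0],"turn": [0,0,0],"claw": 0.65}
    - {"linear": [0,0,0],"turn": [0,0,0],"claw": 0.65}
    - {"linear": [0,0,0],"turn": [0,0,0],"claw": 0.65}
    - {"linear": [0,0,0],"turn": [0,0,0],"claw": 0.65}
    - {"linear": [0,0,-0.3],"turn": [0,0,0],"claw": 0.65}
    - {"linear": [0,0,-0.6],"turn": [0,0,0],"claw": 0.65}
    - {"linear": [0,0,-0.9],"turn": [0,0,0],"claw": 0.65}
    - {"linear": [0,0,-0.9],"turn": [0,0,0],"claw": 0.65}
    - {"linear": [0,0,-0.9],"turn": [0,0,0],"claw": 0.65}
    - {"linear": [0,0,-0.9],"turn": [0,0,0],"claw": 0.65}
    - {"linear": [0,0,-0.5],"turn": [0,0,0],"claw": 0.65}
    - {"linear": [0,0,0],"turn": [0,0,0],"claw": 0.65}
    - {"linear": [0,0,0],"turn": [0,0,0],"claw": 0.65}

```text
time: 14.95
position: [0.61, -0.1554, 0.1902]
tool_rot: [3.049, 0.755, 0.004]
ft_force: [-1.2, 0.4, -0.1]
grip_width: 0.35
```

```bash
python3 d.py 0.6417 0.1925 0.19 9.2
python3 - <<'E'
from h import *
im,K,W=shot("wrist"); T,s=pose()
C=frame(.6098,-.1554,np.radians(27.7)); 
P=[(C@np.array([x,0,.055,1]))[:3] for x in(-.085,.085)]; print("pred rod ends",proj(P,K,W)); 
a,_,_=shot("side"); b=cv2.resize(a[200:290,310:380],None,fx=5,fy=6,interpolation=3)
cv2.imwrite("pics/w7.png",np.hstack([cv2.resize(im[60:330,180:380],None,fx=2,fy=2,interpolation=3),b])[...,::-1])
E
```

```text
t 14.95 pos [ 0.61   -0.1554  0.1902] tool x [0.8843 0.4669 0.002 ] z [ 0.0024 -0.0002 -1.    ] F [-1.2478  0.399  -0.1245] g 0.35
shift [ 6.3492 -9.7601  0.0065] turn [ 0.0138 -0.0319  4.6586]
pred rod ends [[277.2415 272.7621]
 [277.3815 114.6974]]
```

View pics/w7.png

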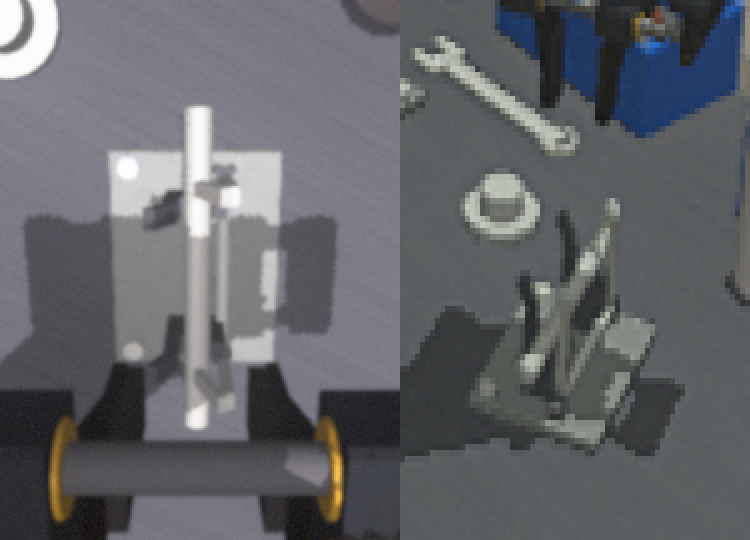

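The rod lies home under both noses, with its ends at about (198,107) and (197,428) in the crop, matching the prediction. Now for the latch.

Emit:
move_arm:
  deltas:
    - {"linear": [0.25,-0.4,0],"turn": [0,0,0],"claw": 0.5}
    - {"linear": [0.5,-0.8,0],"turn": [0,0,0],"claw": 0.5}
    - {"linear": [0.55,-0.85,0],"turn": [0,0,0],"claw": 0.5}
    - {"linear": [0.55,-0.85,0],"turn": [0,0,0],"claw": 0.5}
    - {"linear": [0.55,-0.85,0],"turn": [0,0,0],"claw": 0.5}
    - {"linear": [0.55,-0.85,0],"turn": [0,0,0],"claw": 0.5}
    - {"linear": [0.55,-0.85,0],"turn": [0,0,0],"claw": 0.5}
    - {"linear": [0.55,-0.85,0],"turn": [0,0,0],"claw": 0.5}
    - {"linear": [0.55,-0.85,0],"turn": [0,0,0],"claw": 0.5}
    - {"linear": [0.55,-0.85,0],"turn": [0,0,0],"claw": 0.5}
    - {"linear": [0.55,-0.8,0],"turn": [0,0,0],"claw": 0.5}
    - {"linear": [0.5,-0.6,0],"turn": [0,0,0],"claw": 0.5}
    - {"linear": [0.2,-0.3,0],"turn": [0,0,0],"claw": 0.5}
    - {"linear": [0,0,0],"turn": [0,0,0.9],"claw": 0.5}
    - {"linear": [0,0,0],"turn": [0,0,1],"claw": 0.5}
    - {"linear": [0,0,0],"turn": [0,0,1],"claw": 0.5}
    - {"linear": [0,0,0],"turn": [0,0,1],"claw": 0.5}
    - {"linear": [0,0,0],"turn": [0,0,0.76],"claw": 0.5}
    - {"linear": [0,0,0],"turn": [0,0,0],"claw": 0.5}
    - {"linear": [0,0,0],"turn": [0,0,0],"claw": 0.5}

```text
time: 16.72
position: [0.6429, 0.1907, 0.188]
tool_rot: [3.13, 0.253, -0.003]
ft_force: [-0.5, 0.3, 0.4]
grip_width: 0.506
```

```bash
python3 d.py 0.642 0.194 0.113 9.2
python3 - <<'E'
from h import *
im,K,W=shot("wrist"); cv2.imwrite("pics/w8.png",im[...,::-1])
H=frame(.5108+.14*np.cos(.1606),.1735+.14*np.sin(.1606),.1606); print(H[:2,3])
tops=[(H@np.array([-.005+dx,dy,.155,1]))[:3] for dx in(-.013,.013) for dy in(-.007,.007)]; p=proj(tops,K,W); print(p)
g=cv2.cvtColor(im,cv2.COLOR_RGB2GRAY); c=p.mean(0).astype(int)
print(g[c[1],c[0]-45:c[0]+46:3]); print(g[c[1]-60:c[1]+61:4,c[0]])
E
```

```text
t 16.72 pos [0.6429 0.1907 0.188 ] tool x [ 0.9871  0.1603 -0.0017] z [-0.0015 -0.0012 -1.    ] F [-0.476   0.3299  0.3713] g 0.506
shift [-0.0074 -0.1147  2.4989] turn [0.0137 0.0243 0.0061]
[0.649  0.1959]
[[281.8218 250.2187]
 [262.589  250.2461]
 [281.9438 216.2757]
 [262.019  216.3012]]
[170 176 168 118  81 128 170 172 166 169 168 165 143 167 166 168 165 150
 146 166 164 163 163 162 164 165 164 165 164 163 161]
[124 126 246 205 177 175 171 106 104 104 101 123 166 171 169 168 165 161
 160 151 165 164 165 163 163 161 159  73  66  76  77]
```

View pics/w8.png

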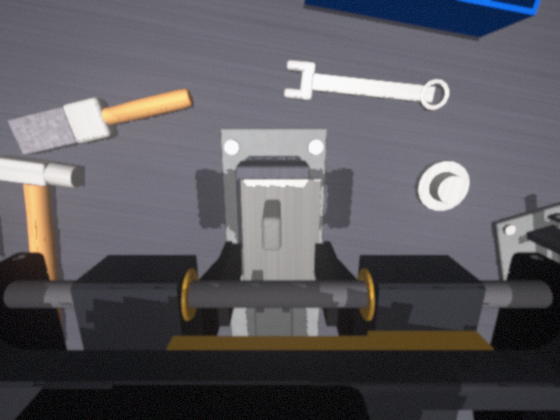

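The tab appears at columns 262–281, centred at about (272,233), matching the prediction from the rod. I'll descend with a 4 mm sideways correction.

Emit:
move_arm:
  deltas:
    - {"linear": [0.06,-0.14,0.4],"turn": [0,0,0],"claw": 0.5}
    - {"linear": [0,0,0.7],"turn": [0,0,0],"claw": 0.5}
    - {"linear": [0,0,0.7],"turn": [0,0,0],"claw": 0.5}
    - {"linear": [0,0,0.5],"turn": [0,0,0],"claw": 0.5}
    - {"linear": [0,0,0.2],"turn": [0,0,0],"claw": 0.5}
    - {"linear": [0,0,0],"turn": [0,0,0],"claw": 1}
    - {"linear": [0,0,0],"turn": [0,0,0],"claw": 1}
    - {"linear": [0,0,0],"turn": [0,0,0],"claw": 1}
    - {"linear": [0,0,0],"turn": [0,0,0],"claw": 1}
    - {"linear": [0,0,0],"turn": [0,0,0],"claw": 1}
    - {"linear": [0,0,0],"turn": [0,0,0],"claw": 1}
    - {"linear": [0,0,0],"turn": [0,0,0],"claw": 1}
    - {"linear": [0,0,0],"turn": [0,0,0],"claw": 1}
  grip_force: 58

```text
time: 17.85
position: [0.6451, 0.1958, 0.115]
tool_rot: [3.131, 0.251, 0.003]
ft_force: [-0.1, -2.2, 3.6]
grip_width: 0.155
```

```bash
python3 d.py 0.644 0.195 0.112 9.2
```

```text
t 17.85 pos [0.6451 0.1958 0.115 ] tool x [0.9872 0.1595 0.0017] z [ 0.0017 -0.0001 -1.    ] F [-0.0511 -2.2478  3.6244] g 0.155
shift [-0.0421  0.0195  0.0998] turn [ 0.0049 -0.0246 -0.0056]
```

Gripped: the width of 0.155 corresponds to the 14 mm tab. Next comes the sideways pull (tool +y), watching displacement and force.

Emit:
move_arm:
  deltas:
    - {"linear": [0,0.1,0],"turn": [0,0,0],"claw": 1}
    - {"linear": [0,0.15,0],"turn": [0,0,0],"claw": 1}
    - {"linear": [0,0.15,0],"turn": [0,0,0],"claw": 1}
    - {"linear": [0,0.15,0],"turn": [0,0,0],"claw": 1}
    - {"linear": [0,0.1,0],"turn": [0,0,0],"claw": 1}
    - {"linear": [0,0,0],"turn": [0,0,0],"claw": 1}
    - {"linear": [0,0,0],"turn": [0,0,0],"claw": 1}
    - {"linear": [0,0,0],"turn": [0,0,0],"claw": 1}

```text
time: 18.52
position: [0.6473, 0.1825, 0.115]
tool_rot: [-3.124, -0.257, -0.002]
ft_force: [-0.9, 7.4, 4.0]
grip_width: 0.155
```

```bash
python3 d.py 0.6451 0.1958 0.115 9.2
```

```text
t 18.52 pos [0.6473 0.1825 0.115 ] tool x [0.9866 0.1633 0.0021] z [ 0.001   0.0067 -1.    ] F [-0.9232  7.4279  4.0468] g 0.155
shift [-0.     -0.4481  0.0016] turn [-0.0921 -0.0296  0.0504]
```

Emit:
move_arm:
  deltas:
    - {"linear": [0,0.1,0],"turn": [0,0,0],"claw": 1}
    - {"linear": [0,0.1,0],"turn": [0,0,0],"claw": 1}
    - {"linear": [0,0,0],"turn": [0,0,0],"claw": 1}
    - {"linear": [0,0,0],"turn": [0,0,0],"claw": 1}
    - {"linear": [0,0,0],"turn": [0,0,0],"claw": 1}

```text
time: 18.93
position: [0.6482, 0.1773, 0.115]
tool_rot: [-3.124, -0.258, -0.002]
ft_force: [-0.9, 9.5, 5.1]
grip_width: 0.157
```

```bash
python3 d.py 0.6451 0.1958 0.115 9.2
```

```text
t 18.93 pos [0.6482 0.1773 0.115 ] tool x [0.9865 0.1638 0.0021] z [ 0.0009  0.0074 -1.    ] F [-0.9078  9.4521  5.0847] g 0.157
shift [-0.0001 -0.624   0.0035] turn [-0.1026 -0.0303  0.0573]
```

The latch is out about 18.7 mm at 9.5 N. I'll lift along the pivot arc, turning the tool with the tongue.

Emit:
move_arm:
  deltas:
    - {"linear": [-0.013,0,-0.07],"turn": [0,0.13,0],"claw": 1}
    - {"linear": [-0.026,0,-0.137],"turn": [0,0.25,0],"claw": 1}
    - {"linear": [-0.026,0,-0.137],"turn": [0,0.25,0],"claw": 1}
    - {"linear": [-0.026,0,-0.137],"turn": [0,0.25,0],"claw": 1}
    - {"linear": [-0.026,0,-0.137],"turn": [0,0.25,0],"claw": 1}
    - {"linear": [-0.026,0,-0.137],"turn": [0,0.25,0],"claw": 1}

```text
time: 19.43
position: [0.6433, 0.1763, 0.1365]
tool_rot: [-3.113, -0.257, -0.154]
ft_force: [2.6, 9.2, -2.4]
grip_width: 0.155
```

```bash
cat > l.py <<'E'
from h import *
T,s=pose(); H=frame(.649,.1959,.1606); r=np.linalg.inv(H)@np.r_[T[:3,3],1]; r=r[:3]-[-.24,0,.07]
print("t",s["time"],"tongue est",np.arctan2(r[2],r[0])-np.arctan2(.045,.236),"rad",np.hypot(r[0],r[2]),"y",r[1],"tool pitch",np.arcsin(T[2,0]),"F",s["ft_force"],"g",s["grip_width"],"qd",abs(s["qd"]).max())
E
python3 l.py
```

```text
t 19.4333 tongue est 0.09146918241094024 rad 0.24057769698493214 y -0.018395648128204933 tool pitch 0.09959082443639052 F [ 2.647   9.1839 -2.4181] g 0.15517034302162513 qd 0.2272199649428244
```

Emit:
move_arm:
  deltas:
    - {"linear": [-0.033,0,-0.17],"turn": [0,0.31,0],"claw": 1}
    - {"linear": [-0.033,0,-0.17],"turn": [0,0.31,0],"claw": 1}
    - {"linear": [-0.033,0,-0.17],"turn": [0,0.31,0],"claw": 1}
    - {"linear": [-0.033,0,-0.17],"turn": [0,0.31,0],"claw": 1}
    - {"linear": [-0.033,0,-0.17],"turn": [0,0.31,0],"claw": 1}
    - {"linear": [-0.033,0,-0.17],"turn": [0,0.31,0],"claw": 1}
    - {"linear": [-0.033,0,-0.17],"turn": [0,0.31,0],"claw": 1}
    - {"linear": [-0.033,0,-0.17],"turn": [0,0.31,0],"claw": 1}
    - {"linear": [-0.033,0,-0.17],"turn": [0,0.31,0],"claw": 1}
    - {"linear": [-0.033,0,-0.17],"turn": [0,0.31,0],"claw": 1}
    - {"linear": [-0.033,0,-0.17],"turn": [0,0.31,0],"claw": 1}
    - {"linear": [-0.033,0,-0.17],"turn": [0,0.31,0],"claw": 1}
    - {"linear": [-0.026,0,-0.137],"turn": [0,0.25,0],"claw": 1}
    - {"linear": [-0.013,0,-0.07],"turn": [0,0.13,0],"claw": 1}
    - {"linear": [0,0,0],"turn": [0,0,0],"claw": 1}
    - {"linear": [0,0,0],"turn": [0,0,0],"claw": 1}
    - {"linear": [0,0,0],"turn": [0,0,0],"claw": 1}
    - {"linear": [0,0,0],"turn": [0,0,0],"claw": 1}

```text
time: 20.93
position: [0.6156, 0.1711, 0.1995]
tool_rot: [-3.038, -0.25, -0.592]
ft_force: [2.5, 10.0, -0.6]
grip_width: 0.157
```

```bash
python3 l.py
python3 - <<'E'
from h import *
a,_,_=shot("side"); cv2.imwrite("pics/end.png",cv2.resize(a[120:300,220:400],(780,600),interpolation=3)[...,::-1])
E
```

```text
t 20.9333 tongue est 0.37940909694791847 rad 0.24082457444469385 y -0.01913840003085146 tool pitch 0.385299309942735 F [ 2.4757  9.9986 -0.6009] g 0.1567181887453791 qd 0.001961243738265139
```

The viewer limit is reached, so I'll do a numeric check: where the coupler's far top edge falls in the wrist image, compared with the tongue angle.

```bash
python3 - <<'E'
from h import *
im,K,W=shot("wrist"); H=frame(.649,.1959,.1606)
for th in(.0,.25,.30,.34,.38,.42):
    r=[]
    for x,y,z in((.275,.02,.026),(.275,-.02,.026)):
        r.append(proj((H@np.array([-.24+x*np.cos(th)-z*np.sin(th),y,.07+x*np.sin(th)+z*np.cos(th),1]))[:3],K,W)[0])
    print(th,np.array(r).ravel())
g=cv2.cvtColor(im,cv2.COLOR_RGB2GRAY)
for c in(250,262,300,320): 
    d=np.diff(cv2.GaussianBlur(g,(3,3),0)[100:250,c].astype(int)); i=np.argsort(-abs(d))[:8]; print(c,sorted((int(k)+100,int(d[k])) for k in i))
C=frame(.6098,-.1554,np.radians(27.7)); s,K2,W2=shot("side")
p=proj([(C@np.array([x,0,.06,1]))[:3] for x in(-.08,0,.08)],K2,W2); print("rod px",p,[s[int(round(v)),int(round(u))].tolist() for u,v in p])
E
python3 l.py
```

```text
0.0 [238.4538 174.9555 279.2996 175.0632]
0.25 [226.036  175.9943 279.3931 176.1359]
0.3 [222.6726 179.2254 279.4091 179.3787]
0.34 [219.6998 182.8501 279.4208 183.0147]
0.38 [216.4436 187.5506 279.4313 187.7285]
0.42 [212.8692 193.4929 279.4404 193.6868]
250 [(166, 16), (167, 18), (176, -26), (177, -30), (178, -21), (204, 23), (205, 30), (206, 21)]
262 [(176, -25), (177, -29), (204, 25), (205, 32), (241, -27), (242, -47), (243, -47), (244, -28)]
300 [(124, 37), (125, 38), (136, -33), (137, -45), (138, -31), (187, -30), (240, -48), (241, -47)]
320 [(126, 37), (127, 37), (128, 21), (138, -32), (139, -45), (140, -32), (205, 20), (206, 23)]
rod px [[334.642  260.0326]
 [342.8778 247.9478]
 [350.5425 236.7011]] [[181, 185, 175], [183, 189, 178], [109, 113, 105]]
t 21.0833 tongue est 0.3792792676002442 rad 0.24081036939873654 y -0.01913918745829485 tool pitch 0.38519270906920183 F [ 2.7661  9.0317 -0.0362] g 0.15274516218630682 qd 0.002464594382949901
```

Run:
```python
from h import *
s,K,W=shot("side"); H=frame(.649,.1959,.1606); g=cv2.cvtColor(s,cv2.COLOR_RGB2GRAY)
old=cv2.cvtColor(cv2.imread("pics/side0.png"),cv2.COLOR_BGR2GRAY)
def px(th,x,y,z): return proj((H@np.array([-.24+x*np.cos(th)-z*np.sin(th),y,.07+x*np.sin(th)+z*np.cos(th),1]))[:3],K,W)[0]
for th in(0,.2,.28,.33,.38): print(th,"far-low corner",px(th,.275,-.033,-.019),"far-top",px(th,.275,-.033,.026),"box mid",px(th,.25,-.033,.0))
c=int(round(px(.38,.255,-.033,0)[0])); print(c); r=range(165,235,2)
print("rows",list(r)); print("now",g[165:235:2,c]); print("old",old[165:235:2,c])
for th in(.2,.28,.33,.38): print(th,"col",c,"box low/top rows",px(th,.255,-.033,-.019),px(th,.255,-.033,.026))
```

```text
0 far-low corner [305.7759 206.2823] far-top [305.9582 197.0067] box mid [301.7215 204.5545]
0.2 far-low corner [305.7166 195.0557] far-top [304.394  186.4262] box mid [301.0276 194.5707]
0.28 far-low corner [305.179  190.7825] far-top [303.2405 182.4999] box mid [300.2722 190.8204]
0.33 far-low corner [304.6909 188.1919] far-top [302.3652 180.1526] box mid [299.6599 188.563 ]
0.38 far-low corner [304.0851 185.6704] far-top [301.371  177.8949] box mid [298.9395 186.3789]
300
rows [165, 167, 169, 171, 173, 175, 177, 179, 181, 183, 185, 187, 189, 191, 193, 195, 197, 199, 201, 203, 205, 207, 209, 211, 213, 215, 217, 219, 221, 223, 225, 227, 229, 231, 233]
now [ 61  59  42  31  33  32  47  78 185 181 191  97  93  98  93 107 120  93
  93  98  88  93 138 104 102  58  63  81  83  82  65  96  97  57  58]
old [105 108  94  59  60  52  53  51  53  51  48  92  88  88  87  92 172 171
 144  85  92  90  91  91  92  95  62  72 128 112  59  88  85  88  88]
0.2 col 300 box low/top rows [302.436  197.5566] [301.057  188.9213]
0.28 col 300 box low/top rows [301.9315 193.5783] [299.932  185.3033]
0.33 col 300 box low/top rows [301.4741 191.1685] [299.0849 183.1452]
0.38 col 300 box low/top rows [300.9066 188.8244] [298.1274 181.0735]
```

```bash
python3 -c "
from bench import ctrl
print(ctrl.close_job())"
```

```text
the job is handed in; nothing more can be done
None
```

I moved the rod from the saddles into the fork clip and let go of it. I then pulled the latch out and swung the tongue up about its pivot. The job was handed in at about 21 s of the 58 s, with the arm still holding the tab.

**Last checks**
- **Rod:** On the push-in, the force rose, dropped as the jaw snapped, then read about 14 N at the bottom. The close-up after release showed both noses over the rod, and its ends were within 1 to 2 px of the predicted home position. A later side-view pixel check was bright at two of three points on the rod; the far-end point was darker, and I couldn't look at it.
- **Latch:** It was pulled about 19 mm with the tongue still down (about 9.5 N), and the sideways position held at about 19 mm through the lift.
- **Tongue:** I estimate 0.38 rad from the arm's pose, against the 0.28 needed. The radius about the pivot stayed constant, the grip width stayed at the tab's 14 mm, and the arm was still. The coupler's bright edge in the side view rose about 16 px, which is consistent with that.

**What failed or disagreed**
- **First grasp missed:** The fingers closed on nothing. In the side view the fingertips ended about at the reported TCP, not 22 mm ahead as stated. I went about 22 mm lower and the grip held.
- **No final look:** The picture limit was reached before the raised tongue could be viewed, so that check was numeric only. The wrist-image check of the tongue angle was inconclusive.
- **Bystanders:** I did not measure them at the end. The arm passed well above those along its path, and no unexpected contact force showed.

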